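Row the test bars and hold the hardness gauge on the long one

TASK

Lay the two clay test bars in the sloping wooden rest, each flat in the row that matches its length, ring mark upward. Then take the spring gauge from its stand and hold its tip in the ring on the longer bar, square to the sloping face, pressed gently until the plunger is about half way in; finish while still holding it there, without putting it down. Never ram the bar, and leave the tape roll, the tile and the dotted cup where they are.

Things in the scene. Friction and masses are not known exactly. Their poses are not given: they have to be found in the camera images.
- bed: Fixed sloping top board of the light-wood rest, 150 x 180 x 16 mm. Origin: centre of its underside; x up the slope, away from the robot; z square to the face, leaning 20 degrees from vertical toward the robot. Two rows cut 8 mm deep (floor at z = 8, face at z = 16 mm), 32 mm wide, along x: one 118 mm long centred at x 0, y +40 mm, one 84 mm long at x 0, y -40 mm. Upper end about 75 mm high.
- bar_long: Longer loose terracotta bar, 110 (x) x 24 (y) x 20 mm (z), 0.11 kg or so; origin at the centre of its underside, z up out of the face with the ring mark. It starts lying flat on the bench. In its row 12 mm of its height stand above the board's face.
- bar_short: Shorter loose terracotta bar, 76 (x) x 24 (y) x 20 mm (z), 0.08 kg or so; same look, with a ring mark too; origin at the centre of its underside, z up. It starts lying flat on the bench.
- mark_long (a point): Centre of the dark 12 mm ring drawn on top of the longer bar, in the bar's frame at x = +24, y = 0, z = 20 mm.
- gauge: Loose round spring gauge, 0.13 kg, tip down in its stand. z runs from tip to cap; origin: lower end of the nose. Nose 16 mm diameter, z 0 to 30; collar 30 mm diameter, z 30 to 36 (rests on the stand); grey barrel 24 mm diameter, z 36 to 98 (grip here); black cap to z = 106 mm. A 6 mm plunger with a round end reaches down to z = -15 mm.
- gauge_plunger (a joint): Travel of the gauge's plunger into the nose: 0 fully out, 0.012 m fully in (stop). Spring: about 1 N to start, then 0.5 N per mm, so about 4 N at half way (6 mm).
- gauge_tip (a point): Tip of the plunger, 15 mm below the gauge's origin when fully out; moves with the plunger.
- stand: Fixed dark wood block 70 x 70 x 60 mm, origin at the centre of its underside; a vertical hole in the centre of its top, 17.5 mm diameter and 50 mm deep, holds the gauge.
- masking_tape: Bystander: roll of masking tape lying flat, 102 mm diameter, 24 mm high; origin at the centre of its underside.
- tile: Bystander: glaze test tile lying flat, 40 x 62 x 10 mm; origin at the centre of its underside.
- cup: Bystander: upright dotted cup, 74 mm diameter, 116 mm high; origin at the centre of its underside.
Not all that is in view belongs to the job. There is more than one size of the gauge; the job needs the smaller. What is shaped like the bar_short but yellow is not meant.

How it is judged:
By the outcome, as a careful person would: the job done as asked, in the order asked, and still so for the second after the job is handed in, while the arm keeps its last pose, push and grip.
It also fails if it takes over 72 s, if anything falls off the work surface, if the arm or the gripper's body presses on something with over 40 N, if the wrist force passes 120 N, or if a joint passes its speed limit or range.

ROBOT

A 7-joint arm with a two-finger parallel gripper is mounted at the origin on a cart in front of the work surface, level with it; the furniture and walls round the work are solid. World frame = base frame: x ahead of the robot, y to its left, z up, the work surface at z = 0. Lengths are in m, angles in rad, forces in N, time in s.
With the tool pointing down it reaches from about 0.425 to 0.925 m from the base axis. Payload 6.8 kg.
Tool frame: the origin (TCP) lies midway between the tips of the shut fingers; the grasp point (between the pads) lies 19 mm behind it; z points along the fingers, y is the line along which they close (so a half turn about z gives the same grasp; the last joint's range is limited). The gripper opens to 85 mm and grips with 20 to 120 N. Pads are 22 mm wide; open, the fingers measure 114 mm over their backs; the gripper's body (76 mm by 85 mm) begins 54 mm behind the grasp point. The pads swing forward as they close: fully open they stand 13 mm farther back than shut.
Start: joints at [-1.251, 0.477, 0.022, 1.555, -0.011, 1.109, -0.083], TCP at [0.28, 0.614, 0.231] pointing down, gripper open.
Joint ranges: [-2.96, 2.96], [-0.34, 2.1], [-1.41, 1.46], [0.24, 2.44], [-1.37, 4.51], [0.17, 1.92], [-2.96, 2.96]. Speed limits (rad/s): [2.39, 2.39, 3.14, 3.14, 3.14, 3.14, 3.14].

INTERFACE

Orientations are given as a rotation vector (axis times angle).
In Python, from bench import status, vision, r gives the robot as it stands. The module is installed in compiled form; this text tells all that it offers.
- The arm moves only by the shell command python3 -m handwheel 'ROWS' [OPENING] [FORCE]. ROWS is JSON, a list of rows, each an object with "dp": the shift along the tool's x, y, z in m, a list of three; "delta_rot": the turn, a rotation vector about the tool's x, y, z in rad, a list of three. In form: [{"dp": [x, y, z], "delta_rot": [rx, ry, rz]}, ...]. A call has 1 to 12 rows; each row is the pose to reach, as a shift and turn from the pose commanded when the call began, along the tool's axes at that moment; what a row does not reach only later rows make up. A row lasts 1/8 s, in which the tool goes at most 62.5 mm and 10.7 degrees, less where a joint would pass 70% of its speed; a pose out of reach is approached as far as the arm can. A call with a gripper value outside its range is refused whole. OPENING is the opening, from 0 (shut) to 1 (fully open), set as the call begins (- or left out, the last holds). The fingers move at their own pace and stop on an object; FORCE is the grip in N (left out, the last holds). Time passes only in rows, so rows that repeat a pose let the fingers close. It gives the time, the measured TCP pose, the force, the opening and the grip force at its end, in the units of the state.
- status.get_obs(): the state, without advancing time (a new reading comes with each control period).
- vision.grab_frame(name): name is "side" or "top" or "wrist"; returns a dict with "img" (480x640x3 uint8, blue, green, red), "fovy" (degrees; the focal length in pixels is half the picture's height over the tangent of half this angle, whatever the lens; pixels are square), "cx", "cy" (the principal point, pixels), "distortion" ([k1, k2, p1, p2, k3] as OpenCV has them; the pictures are not rectified), "world_from_camera" (4x4, takes a point from camera to world coordinates). Camera axes: x right, y up, looking along -z (the intrinsics and any distortion apply to the point x, -y, -z); pixel columns grow to the right and rows downward; lengths in m; the calibration is good to about 2 mm. A picture is of the moment at which its call begins. There is no depth.
- r.hand_in(): hands the job in; it is judged then, once.
The state is a dict: "clock": time; "joints": joint angles; "qvel": joint speeds; "tau": joint torques, N m; "tcp_pos": TCP position; "orientation": TCP orientation; "contact_force": force on the tool from outside, world axes, zero at the start; "moment": the same for the moment, N m; "grip_width": finger opening in m; "gripper_force": force on a finger pad.
Only numpy, scipy, OpenCV 4.12 (cv2) and the standard library are available. Lean on these libraries where they do the work, as an engineer would, in place of code of your own. Each camera call takes 0.05 s, during which the arm holds its last target. There are 200 camera calls.

## Working session

There is one attempt and no reset: what is moved stays moved. The work goes in short steps, Python scripts to look and compute and a shell command to move; the robot and the scene stay as the last step left them, time stands still between calls to the robot, and variables do not carry over. Pictures are saved under pics/ and viewed, at most 10 in all, crops included, and the job is handed in when it is done.

```bash
mkdir -p pics
cat > h.py <<'E'
import numpy as np, cv2
from scipy.spatial.transform import Rotation as R
def save(f,name): cv2.imwrite('pics/'+name,f['img'])
def cam(f):
    F=240/np.tan(np.radians(f['fovy'])/2)
    return np.array([[F,0,f['cx']],[0,F,f['cy']],[0,0,1]]),np.array(f['distortion'],float),np.array(f['world_from_camera'])
def ray(f,uv):
    K,D,T=cam(f); p=cv2.undistortPoints(np.array([[uv]],float),K,D)[0,0]
    return T[:3,3],T[:3,:3]@np.array([p[0],-p[1],-1.])
def onz(f,uv,z):
    o,d=ray(f,uv); return o+d*(z-o[2])/d[2]
def proj(f,P):
    K,D,T=cam(f); c=(np.atleast_2d(P)-T[:3,3])@T[:3,:3]; c=c*[1,-1,-1]
    return cv2.projectPoints(c,np.zeros(3),np.zeros(3),K,D)[0][:,0]
E
python3 - <<'E'
from h import *
from bench import status,vision
import pickle
np.set_printoptions(precision=4,suppress=True)
for n in ('side','top','wrist'):
    f=vision.grab_frame(n); save(f,n+'0.png'); pickle.dump(f,open(n+'0.pkl','wb'))
    print(n,f['fovy'],f['cx'],f['cy'],f['distortion'],f['world_from_camera'])
print(status.get_obs())
E
```

```text
side 48.25695678431903 327.1861387374515 233.32565478433145 [-0.0127  0.      0.      0.      0.    ] [[ 0.8933  0.2435 -0.3777  0.0571]
 [-0.4492  0.5042 -0.7376 -0.8841]
 [ 0.0108  0.8286  0.5598  0.7387]
 [ 0.      0.      0.      1.    ]]
top 51.446879282476615 312.0208958842181 241.16400078705578 [-0.0816  0.      0.      0.      0.    ] [[-0.0158  0.9963 -0.0842  0.4083]
 [-0.9997 -0.0173 -0.0173 -0.0085]
 [-0.0187  0.0839  0.9963  1.3783]
 [ 0.      0.      0.      1.    ]]
wrist 63.971344646468765 319.0889519277688 238.22810567401177 [-0.0793  0.      0.      0.      0.    ] [[ 0.4156 -0.8723 -0.2576  0.2132]
 [ 0.9095  0.3977  0.1207  0.6439]
 [-0.0029 -0.2845  0.9587  0.3739]
 [ 0.      0.      0.      1.    ]]
{'clock': 0.15, 'joints': array([-1.2511,  0.4776,  0.0224,  1.5562, -0.0115,  1.1093, -0.0831]), 'qvel': array([-0.0004, -0.0032,  0.0021, -0.0011,  0.001 ,  0.0017,  0.0003]), 'tau': array([  0.0029, -59.6922,   1.6103, -28.1491,   0.0127,   0.0064,
         0.    ]), 'tcp_pos': array([0.2799, 0.6137, 0.2305]), 'orientation': array([-0.6669, -3.0698,  0.0022]), 'contact_force': array([-0.4526, -0.5349, -0.3644]), 'moment': array([-0.0886,  0.0284,  0.0203]), 'gripper_force': 0.0, 'grip_width': 0.08562837779888627}
```

View pics/top0.png

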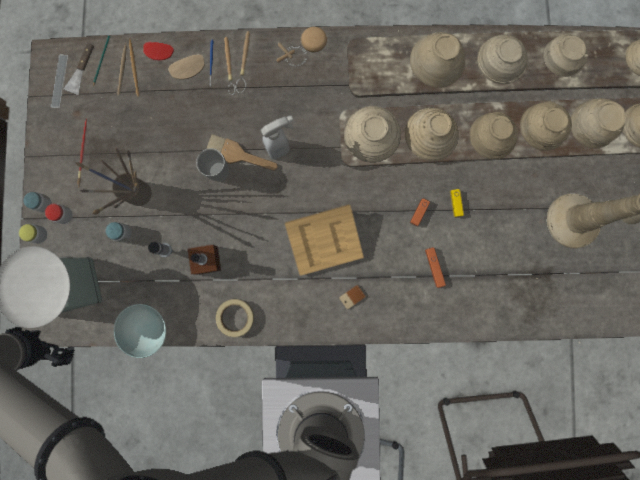

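View pics/side0.png

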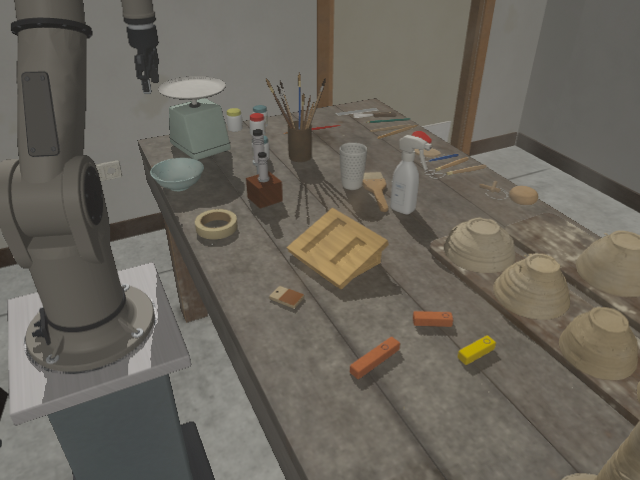

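The top view shows, at these pixels:
- **Bar candidates:** long terracotta (436,267), short terracotta (421,212), and a yellow decoy (458,203).
- **Gauge candidates:** one in the dark stand (203,260), and a bigger one at (158,248).
- **Rest:** (325,241), with the long row on its left.
- **Bystanders:** tape (234,317), tile (353,297), cup (210,162).

I choose the two terracotta bars and the gauge in the wooden stand, and will check them in close crops.

Run:
```python
import pickle,cv2,numpy as np
f=pickle.load(open('top0.pkl','rb'))['img']; g=pickle.load(open('side0.pkl','rb'))['img']
c=lambda i,x,y,w,h,s: cv2.resize(i[y:y+h,x:x+w],None,fx=s,fy=s,interpolation=cv2.INTER_CUBIC)
cv2.imwrite('pics/c1.png',c(f,280,195,200,120,4))
a=c(f,140,225,90,60,4); b=c(g,230,120,80,100,4); d=c(g,280,190,200,100,4)[:, :800]
cv2.imwrite('pics/c2.png',np.hstack([np.vstack([a,np.zeros((160,360,3),np.uint8)]),b]))
```

```text
(no output)
```

View pics/c1.png

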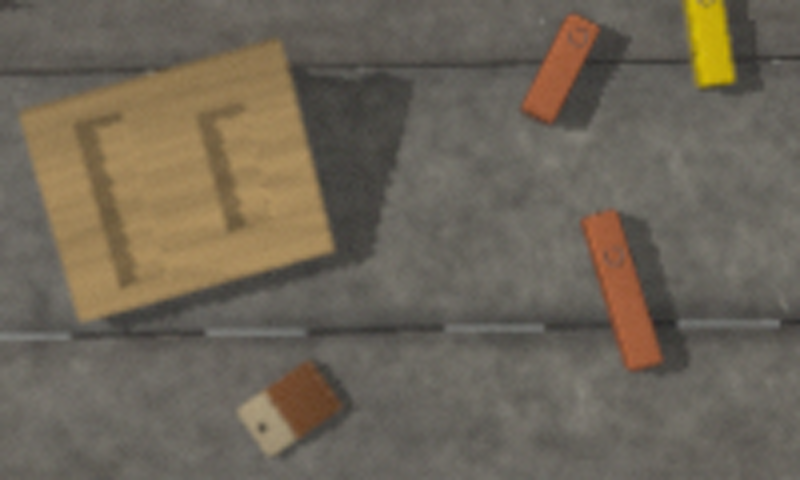

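View pics/c2.png

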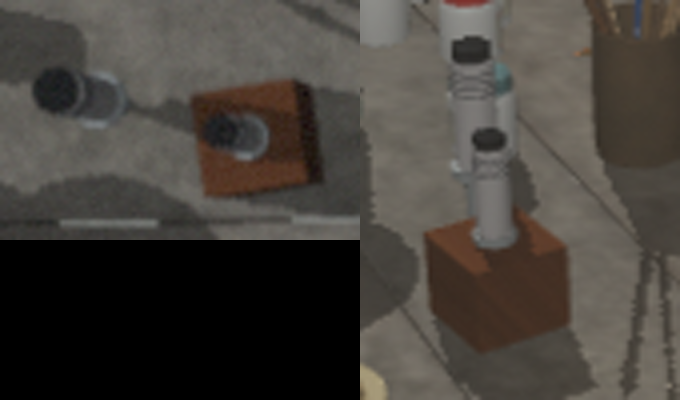

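The crops confirm the choice. Both terracotta bars lie ring-up with the ring toward the far end. The yellow block is a decoy, and the smaller gauge is the one in the wooden block. Next I'll do rough localization and plan a close look.

```bash
cat >> h.py <<'E'
def down(yaw):  # tool z down, tool y axis at world angle yaw
    y=np.array([np.cos(yaw),np.sin(yaw),0]); z=np.array([0,0,-1.]); return np.column_stack([np.cross(y,z),y,z])
def go(pos,Rt,s=None):
    from bench import status
    s=s or status.get_obs(); R0=R.from_rotvec(s['orientation']).as_matrix()
    dp=R0.T@(np.array(pos)-s['tcp_pos']); dr=R.from_matrix(R0.T@Rt).as_rotvec()
    print('dp',np.round(dp,4),'rot',np.round(dr,4),'deg',round(float(np.degrees(np.linalg.norm(dr))),1))
E
python3 - <<'E'
from h import *
from bench import status
import pickle
np.set_printoptions(precision=4,suppress=True)
f=pickle.load(open('top0.pkl','rb'))
u=lambda c,o:((c[0]+.5)/4-.5+o[0],(c[1]+.5)/4-.5+o[1])
def bar(cs):
    P=np.array([onz(f,u(c,(280,195)),.02) for c in cs]); print(P.mean(0)[:2],[np.linalg.norm(P[i]-P[i-1]).round(4) for i in range(4)])
    return P
L=bar([(583,216),(617,210),(662,362),(630,372)]); d=(L[0]+L[1]-L[2]-L[3]); print('long yaw',np.degrees(np.arctan2(d[1],d[0])))
S=bar([(572,13),(600,28),(552,125),(521,112)]); d=(S[0]+S[1]-S[2]-S[3]); print('short yaw',np.degrees(np.arctan2(d[1],d[0])))
for c,z in [((20,115),.075),((282,40),.075),((333,250),.022),((83,322),.022)]: print('bed',onz(f,u(c,(280,195)),z))
for c,z in [((195,95),.06),((293,82),.06),((310,178),.06),((205,196),.06)]: print('stand',onz(f,u(c,(140,225)),z))
print('collar',onz(f,u((246,134),(140,225)),.066),'cap',onz(f,u((222,129),(140,225)),.136))
print('tile',onz(f,(353,297),.01),'tape',onz(f,(234,317),.02),'cup',onz(f,(210,162),.1))
R0=R.from_rotvec(status.get_obs()['orientation']).as_matrix(); print(R0)
go([.5,-.02,.33],down(np.pi/2)); go([.5,-.02,.33],down(-np.pi/2))
E
```

```text
[ 0.4463 -0.3201] [np.float64(0.1106), np.float64(0.0238), np.float64(0.1077), np.float64(0.023)]
long yaw 14.827563883225036
[ 0.5984 -0.283 ] [np.float64(0.0778), np.float64(0.0218), np.float64(0.0756), np.float64(0.023)]
short yaw -28.510465156877977
bed [0.5667 0.0857 0.075 ]
bed [ 0.6134 -0.088   0.075 ]
bed [ 0.4768 -0.1227  0.022 ]
bed [0.4307 0.0482 0.022 ]
stand [0.506 0.346 0.06 ]
stand [0.5136 0.2796 0.06  ]
stand [0.4493 0.2682 0.06  ]
stand [0.4383 0.339  0.06  ]
collar [0.479  0.3099 0.066 ] cap [0.4786 0.3082 0.136 ]
tile [ 0.3689 -0.0942  0.01  ] tape [0.3197 0.2307 0.02  ] cup [0.7303 0.2793 0.1   ]
[[-0.9099  0.4149 -0.0005]
 [ 0.4149  0.9099 -0.0013]
 [-0.0001 -0.0014 -1.    ]]
dp [-0.4632 -0.4854 -0.0987] rot [-0.0014 -0.0002 -0.4278] deg 24.5
dp [-0.4632 -0.4854 -0.0987] rot [-0.0003  0.002   2.7138] deg 155.5
```

```bash
python3 -m handwheel '[{"dp":[-0.33,-0.194,-0.1],"delta_rot":[0,0,-0.2]},{"dp":[-0.33,-0.194,-0.1],"delta_rot":[0,0,-0.2]},{"dp":[-0.33,-0.194,-0.1],"delta_rot":[0,0,-0.2]},{"dp":[-0.33,-0.194,-0.1],"delta_rot":[0,0,-0.2]},{"dp":[-0.33,-0.194,-0.1],"delta_rot":[0,0,-0.2]},{"dp":[-0.33,-0.194,-0.1],"delta_rot":[0,0,-0.2]},{"dp":[-0.33,-0.194,-0.1],"delta_rot":[0,0,-0.2]},{"dp":[-0.517,-0.604,-0.1],"delta_rot":[0,0,-0.428]},{"dp":[-0.517,-0.604,-0.1],"delta_rot":[0,0,-0.428]},{"dp":[-0.517,-0.604,-0.1],"delta_rot":[0,0,-0.428]},{"dp":[-0.517,-0.604,-0.1],"delta_rot":[0,0,-0.428]},{"dp":[-0.517,-0.604,-0.1],"delta_rot":[0,0,-0.428]}]'
python3 - <<'E'
from h import *
go([.5,-.15,.33],down(np.pi/2))
E
```

```text
clock: 1.65
tcp_pos: [0.4994, -0.0128, 0.3311]
orientation: [0.003, -3.141, -0.001]
contact_force: [1.3, 0.7, 0.5]
grip_width: 0.0853
gripper_force: 0.0
dp [-0.0004 -0.1372  0.0011] rot [ 0.0005 -0.0001  0.0017] deg 0.1
```

```bash
python3 -m handwheel '[{"dp":[0,-0.1372,0],"delta_rot":[0,0,0]},{"dp":[0,-0.1372,0],"delta_rot":[0,0,0]},{"dp":[0,-0.1372,0],"delta_rot":[0,0,0]},{"dp":[0,-0.1372,0],"delta_rot":[0,0,0]},{"dp":[0,-0.1372,0],"delta_rot":[0,0,0]}]'
python3 - <<'E'
from h import *
from bench import vision
import pickle
f=vision.grab_frame('wrist'); pickle.dump(f,open('w1.pkl','wb')); save(f,'w1.png')
E
```

```text
clock: 2.28
tcp_pos: [0.5003, -0.1465, 0.331]
orientation: [0.006, -3.141, -0.001]
contact_force: [0.6, -0.2, -0.0]
grip_width: 0.0855
gripper_force: 0.0
```

View pics/w1.png

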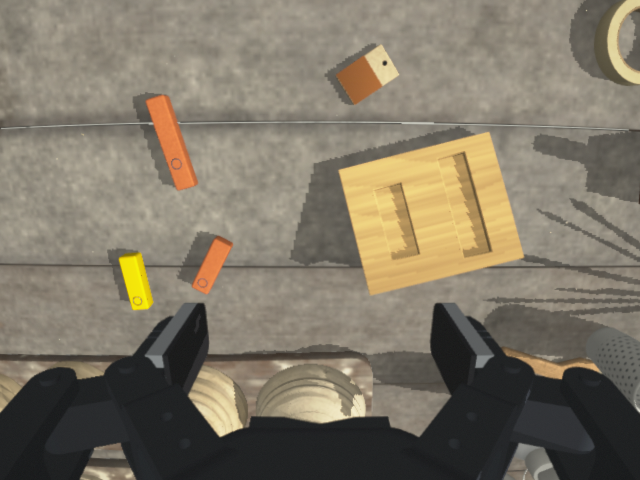

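The wrist view shows:
- **Bars:** long at (172,142) and short at (212,265), both ring-up. The yellow decoy is at (135,281).
- **Rest:** corners at (340,170), (491,132), (523,258) and (371,294), with the long row on the right.

Next I'll fit the poses by silhouette in several views.

```bash
cat >> h.py <<'E'
from scipy.optimize import minimize
def mask(f,lo,hi,roi):
    m=cv2.inRange(cv2.cvtColor(f['img'],cv2.COLOR_BGR2HSV),lo,hi); x0,y0,x1,y1=roi
    z=np.zeros_like(m); z[y0:y1,x0:x1]=m[y0:y1,x0:x1]; z=cv2.morphologyEx(z,cv2.MORPH_CLOSE,np.ones((7,7),np.uint8))
    n,l,s,_=cv2.connectedComponentsWithStats(z); k=1+np.argmax(s[1:,4]); z=np.uint8(l==k)*255
    c,_=cv2.findContours(z,cv2.RETR_EXTERNAL,cv2.CHAIN_APPROX_NONE); z[:]=0; cv2.drawContours(z,c,-1,255,-1); return z
def hullmask(f,P):
    h=cv2.convexHull(proj(f,P).astype(np.float32)); m=np.zeros((480,640),np.uint8)
    cv2.fillConvexPoly(m,np.round(h*256).astype(np.int32),255,cv2.LINE_AA,8); return m
def box(lx,ly,lz): return np.array([[a*lx/2,b*ly/2,c*lz] for a in(-1,1) for b in(-1,1) for c in(0,1)])
def bedR(yaw): return R.from_euler('z',yaw).as_matrix()@R.from_euler('y',np.radians(-20)).as_matrix()
def fit(views,model,x0,steps):
    def c(x): return sum(np.abs(hullmask(f,model(x)).astype(float)-m).sum()/m.astype(float).sum() for f,m in views)
    best=None
    for k in (1,.3): 
        x0=np.array(x0); S=np.vstack([x0]+[x0+k*np.eye(len(x0))[i]*steps[i] for i in range(len(x0))])
        r=minimize(c,x0,method='Nelder-Mead',options=dict(initial_simplex=S,maxiter=400,xatol=1e-5,fatol=1e-5)); x0=r.x
    return r.x,r.fun
E
cat > loc.py <<'E'
from h import *
import pickle
np.set_printoptions(precision=4,suppress=True)
F={n:pickle.load(open(p,'rb')) for n,p in dict(w='w1.pkl',t='top0.pkl',s='side0.pkl').items()}
TE=((3,110,70),(13,255,255)); WO=((13,60,90),(28,200,255))
rois=dict(L=dict(w=(130,80,210,200),t=(418,240,455,295),s=(340,330,410,385)),
 S=dict(w=(185,228,240,300),t=(405,192,435,232),s=(405,305,458,332)),
 B=dict(w=(320,120,540,310),t=(275,198,375,285),s=(280,200,395,295)))
barm=lambda lx:(lambda x:box(lx,.024,.02)@R.from_euler('z',x[2]).as_matrix().T+[x[0],x[1],0])
bedm=lambda x:box(.15,.18,.016)@bedR(x[2]).T+[x[0],x[1],x[3]]
for n,mod,x0,st,col in (('L',barm(.11),[.446,-.32,.26],[.01,.01,.1],TE),('S',barm(.076),[.598,-.283,-.5],[.01,.01,.1],TE),('B',bedm,[.527,-.02,.26,.034],[.01,.01,.1,.01],WO)):
    V={k:(F[k],mask(F[k],*col,rois[n][k])) for k in F}
    for ks in ('w','wt','wts') if n!='B' else ('w','wt','t'):
        x,c=fit([V[k] for k in ks],mod,x0,st); print(n,ks,x,'yaw',np.degrees(x[2]).round(2),'cost',round(c/len(ks),3))
E
python3 loc.py
```

```text
L w [ 0.4469 -0.3218  0.2829] yaw 16.21 cost 0.154
L wt [ 0.4468 -0.3216  0.269 ] yaw 15.41 cost 0.205
L wts [ 0.4471 -0.321   0.2818] yaw 16.15 cost 0.215
S w [ 0.602  -0.2863 -0.5223] yaw -29.93 cost 0.151
S wt [ 0.6011 -0.2853 -0.5168] yaw -29.61 cost 0.209
S wts [ 0.6003 -0.2847 -0.5168] yaw -29.61 cost 0.222
B w [ 0.5272 -0.0183  0.2579  0.0334] yaw 14.78 cost 0.009
B wt [ 0.5273 -0.0178  0.2582  0.0323] yaw 14.8 cost 0.018
B t [ 0.5274 -0.0174  0.2607  0.0234] yaw 14.94 cost 0.019
```

Run:
```python
from h import *
go([.447,-.3213,.15],down(np.radians(106)))
```

```text
dp [ 0.0539 -0.1747  0.1809] rot [ 0.0008 -0.0004 -0.2753] deg 15.8
```

```bash
python3 -m handwheel '[{"dp":[0.0539,-0.1747,0.18],"delta_rot":[0,0,-0.275]},{"dp":[0.0539,-0.1747,0.18],"delta_rot":[0,0,-0.275]},{"dp":[0.0539,-0.1747,0.18],"delta_rot":[0,0,-0.275]},{"dp":[0.0539,-0.1747,0.18],"delta_rot":[0,0,-0.275]},{"dp":[0.0539,-0.1747,0.18],"delta_rot":[0,0,-0.275]},{"dp":[0.0539,-0.1747,0.18],"delta_rot":[0,0,-0.275]},{"dp":[0.0539,-0.1747,0.18],"delta_rot":[0,0,-0.275]}]' 0.75 50
cat > near.py <<'E'
from h import *
from bench import vision
import pickle,sys
np.set_printoptions(precision=4,suppress=True)
lx,x,y,a=map(float,sys.argv[1:5]); a=np.radians(a)
f=vision.grab_frame('wrist'); pickle.dump(f,open('w2.pkl','wb'))
mod=lambda q:box(lx,.024,.02)@R.from_euler('z',q[2]).as_matrix().T+[q[0],q[1],0]
p=proj(f,mod([x,y,a])); x0,y0=p.min(0)-20; x1,y1=p.max(0)+20
roi=[int(v) for v in (max(x0,0),max(y0,0),min(x1,640),min(y1,480))]
m=mask(f,(0,110,50),(14,255,255),roi)
q,c=fit([(f,m)],mod,[x,y,a],[.006,.006,.08]); print(q,np.degrees(q[2]),'cost',c,'roi',roi)
o=f['img'].copy(); h=cv2.convexHull(proj(f,mod(q)).astype(np.float32)).astype(int); cv2.polylines(o,[h],1,(0,255,0),1)
cv2.imwrite('pics/fit%d.png'%(lx*1000),o)
go([q[0],q[1],.0105],down(q[2]+np.pi/2))
E
python3 near.py .11 .447 -.3213 16
```

```text
clock: 3.2
tcp_pos: [0.448, -0.3221, 0.1525]
orientation: [-0.435, 3.109, -0.0]
contact_force: [0.3, 0.3, 0.8]
grip_width: 0.0642
gripper_force: 0.0
[ 0.4475 -0.3215  0.2655] 15.212787984547232 cost 0.08632459810614403 roi [283, 128, 357, 313]
dp [0.0006 0.0009 0.1421] rot [-0.0007  0.0025  0.0128] deg 0.8
```

```bash
python3 -m handwheel '[{"dp":[0.0006,0.0009,0.06],"delta_rot":[0,0,0.013]},{"dp":[0.0006,0.0009,0.12],"delta_rot":[0,0,0.013]},{"dp":[0.0006,0.0009,0.135],"delta_rot":[0,0,0.013]},{"dp":[0.0006,0.0009,0.142],"delta_rot":[0,0,0.013]},{"dp":[0.0006,0.0009,0.142],"delta_rot":[0,0,0.013]}]'
```

```text
clock: 3.88
tcp_pos: [0.4465, -0.3236, 0.0109]
orientation: [-0.411, 3.112, -0.002]
contact_force: [-0.1, 0.8, -1.1]
grip_width: 0.064
gripper_force: 0.0
```

```bash
python3 -m handwheel '[{"dp":[0,0,0],"delta_rot":[0,0,0]},{"dp":[0,0,0],"delta_rot":[0,0,0]},{"dp":[0,0,0],"delta_rot":[0,0,0]},{"dp":[0,0,0],"delta_rot":[0,0,0]},{"dp":[0,0,0],"delta_rot":[0,0,0]},{"dp":[0,0,-0.05],"delta_rot":[0,0,0]},{"dp":[0,0,-0.11],"delta_rot":[0,0,0]},{"dp":[0,0,-0.15],"delta_rot":[0,0,0]},{"dp":[0,0,-0.15],"delta_rot":[0,0,0]}]' 0 50
cat > place.py <<'E'
from h import *
import sys
# bed-frame y of the row, tcp height over bed underside, tcp x offset in bed frame
y,h,dx=map(float,sys.argv[1:4]); B=np.array([.5273,-.0180,.0333]); Rb=bedR(np.radians(14.8))
Rt=Rb@np.diag([-1,1,-1.]); go(B+Rb@[dx,y,h],Rt); print(B+Rb@[dx,y,h])
E
python3 place.py .04 .078 0
python3 - <<'E'
from h import *
from bench import status,vision
import pickle
f=vision.grab_frame('wrist'); save(f,'held.png'); pickle.dump(f,open('held.pkl','wb'))
s=status.get_obs(); R0=R.from_rotvec(s['orientation']).as_matrix(); T=np.eye(4); T[:3,:3]=R0; T[:3,3]=s['tcp_pos']
m=mask(f,(0,110,50),(14,255,255),(200,100,450,400))
mod=lambda q:(box(.11,.024,.02)@R.from_euler('z',q[2]).as_matrix().T@np.diag([-1,1,-1])+[q[0],q[1],q[3]])@R0.T+s['tcp_pos']
print(fit([(f,m)],mod,[0,0,0,.0105],[.006,.004,.05,.003]))
E
```

```text
clock: 5.0
tcp_pos: [0.447, -0.3242, 0.1627]
orientation: [-0.409, 3.109, -0.005]
contact_force: [0.2, 0.7, -2.8]
grip_width: 0.0224
gripper_force: 50.1
dp [-0.1301  0.3153  0.0555] rot [-0.0035 -0.3436  0.0043] deg 19.7
[0.49128967 0.01385826 0.10659602]
(array([-0.00478221, -0.00126563,  0.00088029,  0.01853499]), np.float64(0.129725859719624))
```

View pics/held.png

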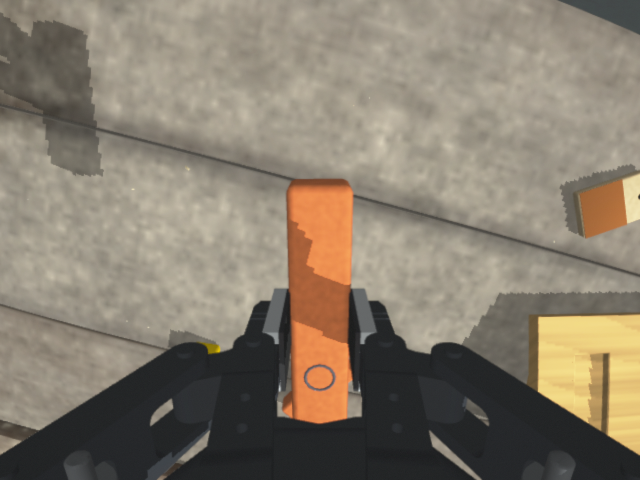

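The bar is held squarely, with its near top edge at about (321,188) and the ring at (319,377). I'll work out its offset in the tool frame.

Run:
```python
from h import *
from bench import status
import pickle
f=pickle.load(open('held.pkl','rb')); s=status.get_obs(); R0=R.from_rotvec(s['orientation']).as_matrix()
for uv in [(321,188),(319,377),(289,300),(350,300)]:
    for zt in (-.0095,):
        o,d=ray(f,uv); o=R0.T@(o-s['tcp_pos']); d=R0.T@d; print(uv,np.round(o+d*(zt-o[2])/d[2],4))
print(np.round(R0.T@(f['world_from_camera'][:3,3]-s['tcp_pos']),4))
```

```text
(321, 188) [ 0.0509 -0.0006 -0.0095]
(319, 377) [-0.0284 -0.0014 -0.0095]
(289, 300) [ 0.0072 -0.013  -0.0095]
(350, 300) [ 0.0072  0.0107 -0.0095]
[ 0.0729 -0.0009 -0.1454]
```

```bash
python3 place.py .04 .078 -.0035
```

```text
dp [-0.1279  0.3138  0.0551] rot [-0.0009 -0.3464  0.0042] deg 19.8
[0.48810986 0.01301812 0.10539895]
```

```bash
python3 -m handwheel '[{"dp":[-0.128,0.3138,0.055],"delta_rot":[0,-0.346,0.004]},{"dp":[-0.128,0.3138,0.055],"delta_rot":[0,-0.346,0.004]},{"dp":[-0.128,0.3138,0.055],"delta_rot":[0,-0.346,0.004]},{"dp":[-0.128,0.3138,0.055],"delta_rot":[0,-0.346,0.004]},{"dp":[-0.128,0.3138,0.055],"delta_rot":[0,-0.346,0.004]},{"dp":[-0.128,0.3138,0.055],"delta_rot":[0,-0.346,0.004]},{"dp":[-0.128,0.3138,0.055],"delta_rot":[0,-0.346,0.004]},{"dp":[-0.128,0.3138,0.055],"delta_rot":[0,-0.346,0.004]},{"dp":[-0.128,0.3138,0.055],"delta_rot":[0,-0.346,0.004]}]'
python3 place.py .04 .0195 -.0035
python3 - <<'E'
from h import *
from bench import vision
f=vision.grab_frame('wrist'); save(f,'pre.png')
E
```

```text
clock: 6.18
tcp_pos: [0.487, 0.0118, 0.104]
orientation: [-0.357, 2.776, 0.063]
contact_force: [0.1, -0.3, -1.6]
grip_width: 0.0227
gripper_force: 50.1
dp [-0.002   0.0009  0.0576] rot [-0.0003 -0.0039 -0.0026] deg 0.3
[0.50745424 0.01812913 0.05042694]
```

View pics/pre.png

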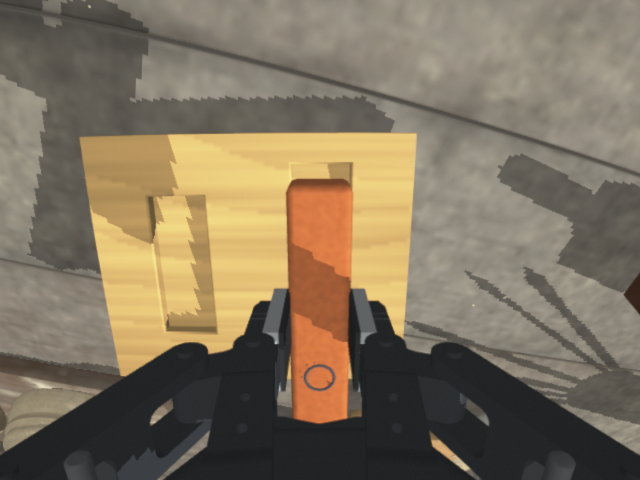

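The bar is above its row and parallel to it. The row's lower end spans about (290,163) to (352,163). I'll compare that with the projection from my bed pose.

Run:
```python
from h import *
from bench import vision
f=vision.grab_frame('wrist'); B=np.array([.5273,-.0180,.0333]); Rb=bedR(np.radians(14.8))
print(proj(f,[B+Rb@p for p in ([-.059,.056,.016],[-.059,.024,.016],[-.075,.09,.016],[-.075,-.09,.016],[-.042,-.024,.016],[-.042,-.056,.016],[.042,-.056,.016],[.042,-.024,.016])]).round(1))
```

```text
[[351.  162.7]
 [290.4 162.9]
 [416.8 131.8]
 [ 78.  136.1]
 [202.9 195.4]
 [145.7 196. ]
 [164.  332.3]
 [215.5 332.8]]
```

```bash
python3 -m handwheel '[{"dp":[-0.002,0.001,0.025],"delta_rot":[0,-0.004,-0.0026]},{"dp":[-0.002,0.001,0.042],"delta_rot":[0,-0.004,-0.0026]},{"dp":[-0.002,0.001,0.05],"delta_rot":[0,-0.004,-0.0026]},{"dp":[-0.002,0.001,0.054],"delta_rot":[0,-0.004,-0.0026]},{"dp":[-0.002,0.001,0.057],"delta_rot":[0,-0.004,-0.0026]},{"dp":[-0.002,0.001,0.057],"delta_rot":[0,-0.004,-0.0026]}]'
python3 place.py .04 .0185 -.0035
```

```text
clock: 7.02
tcp_pos: [0.5078, 0.019, 0.0513]
orientation: [-0.361, 2.77, 0.063]
contact_force: [0.4, -0.8, -1.3]
grip_width: 0.022
gripper_force: 50.2
dp [ 0.0008 -0.0007  0.0016] rot [-0.      0.0008  0.0011] deg 0.1
[0.50778491 0.01821649 0.04948724]
```

```bash
python3 -m handwheel '[{"dp":[0.0005,-0.0005,0.001],"delta_rot":[0,0,0]},{"dp":[0.0005,-0.0005,0.002],"delta_rot":[0,0,0]},{"dp":[0.0005,-0.0005,0.002],"delta_rot":[0,0,0]}]'
```

```text
clock: 7.4
tcp_pos: [0.5081, 0.0193, 0.0494]
orientation: [-0.363, 2.77, 0.064]
contact_force: [-0.7, -0.7, -0.8]
grip_width: 0.0224
gripper_force: 50.2
```

```bash
python3 -m handwheel '[{"dp":[0,0,0.0007],"delta_rot":[0,0,0]},{"dp":[0,0,0.0007],"delta_rot":[0,0,0]}]'
python3 -m handwheel '[{"dp":[0,0,0],"delta_rot":[0,0,0]},{"dp":[0,0,0],"delta_rot":[0,0,0]},{"dp":[0,0,0],"delta_rot":[0,0,0]},{"dp":[0,0,-0.03],"delta_rot":[0,0,0]},{"dp":[0,0,-0.09],"delta_rot":[0,0,0]},{"dp":[0,0,-0.12],"delta_rot":[0,0,0]},{"dp":[0,0,-0.12],"delta_rot":[0,0,0]}]' 0.55
python3 - <<'E'
from h import *
from bench import vision
import pickle
f=vision.grab_frame('wrist'); save(f,'post.png'); pickle.dump(f,open('post.pkl','wb'))
B=np.array([.5273,-.0180,.0333]); Rb=bedR(np.radians(14.8))
m=mask(f,(0,110,50),(14,255,255),(200,100,450,400))
mod=lambda q:(box(.11,.024,.02)@R.from_euler('z',q[2]).as_matrix().T+[q[0],q[1],.008])@Rb.T+B
q,c=fit([(f,m)],mod,[0,.04,0],[.006,.004,.05]); print(q.round(4),c)
go([.6003,-.2850,.15],down(np.radians(60.3)))
E
```

```text
clock: 7.65
tcp_pos: [0.5084, 0.0194, 0.0488]
orientation: [-0.363, 2.77, 0.064]
contact_force: [0.0, 0.4, -1.3]
grip_width: 0.0224
gripper_force: 50.2
clock: 8.52
tcp_pos: [0.4685, 0.0088, 0.1624]
orientation: [-0.363, 2.77, 0.065]
contact_force: [-0.8, 0.8, 1.4]
grip_width: 0.0468
gripper_force: 0.0
[-0.0018  0.0412  0.0008] 0.07536289889231065
dp [-0.0451 -0.3176  0.0296] rot [0.138  0.3317 0.7696] deg 48.7
```

```bash
python3 -m handwheel '[{"dp":[-0.045,-0.3176,0.03],"delta_rot":[0.138,0.332,0.77]},{"dp":[-0.045,-0.3176,0.03],"delta_rot":[0.138,0.332,0.77]},{"dp":[-0.045,-0.3176,0.03],"delta_rot":[0.138,0.332,0.77]},{"dp":[-0.045,-0.3176,0.03],"delta_rot":[0.138,0.332,0.77]},{"dp":[-0.045,-0.3176,0.03],"delta_rot":[0.138,0.332,0.77]},{"dp":[-0.045,-0.3176,0.03],"delta_rot":[0.138,0.332,0.77]},{"dp":[-0.045,-0.3176,0.03],"delta_rot":[0.138,0.332,0.77]},{"dp":[-0.045,-0.3176,0.03],"delta_rot":[0.138,0.332,0.77]},{"dp":[-0.045,-0.3176,0.03],"delta_rot":[0.138,0.332,0.77]},{"dp":[-0.045,-0.3176,0.03],"delta_rot":[0.138,0.332,0.77]}]' 0.7
python3 near.py .076 .6003 -.285 -29.7
```

```text
clock: 9.82
tcp_pos: [0.6015, -0.2832, 0.1491]
orientation: [0.802, 3.037, -0.001]
contact_force: [-0.0, 0.7, 0.2]
grip_width: 0.0596
gripper_force: 0.0
[ 0.6014 -0.2853 -0.4998] -28.635834763027386 cost 0.08852293973824249 roi [280, 152, 354, 295]
dp [-0.0007 -0.0015  0.1386] rot [-0.0009  0.001  -0.0166] deg 1.0
```

View pics/post.png

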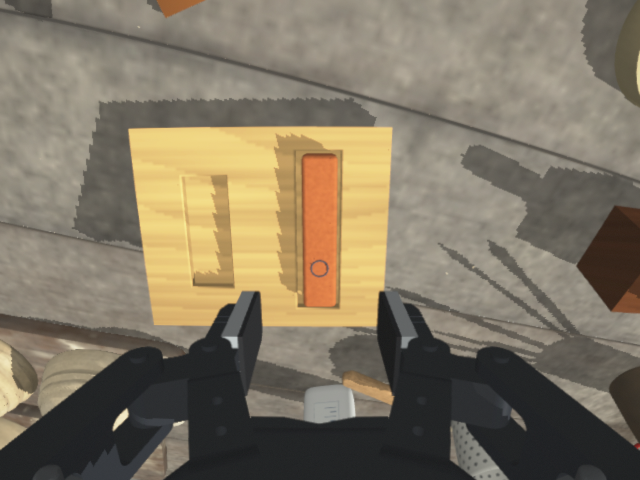

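The long bar is flat in its row, spanning (302–338, 155–307), with the ring visible at (319,268). Now the short bar.

```bash
python3 -m handwheel '[{"dp":[-0.0007,-0.0015,0.06],"delta_rot":[0,0,-0.0166]},{"dp":[-0.0007,-0.0015,0.115],"delta_rot":[0,0,-0.0166]},{"dp":[-0.0007,-0.0015,0.131],"delta_rot":[0,0,-0.0166]},{"dp":[-0.0007,-0.0015,0.138],"delta_rot":[0,0,-0.0166]},{"dp":[-0.0007,-0.0015,0.138],"delta_rot":[0,0,-0.0166]}]'
python3 -m handwheel '[{"dp":[0,0,0],"delta_rot":[0,0,0]},{"dp":[0,0,0],"delta_rot":[0,0,0]},{"dp":[0,0,0],"delta_rot":[0,0,0]},{"dp":[0,0,0],"delta_rot":[0,0,0]},{"dp":[0,0,0],"delta_rot":[0,0,0]},{"dp":[0,0,-0.05],"delta_rot":[0,0,0]},{"dp":[0,0,-0.11],"delta_rot":[0,0,0]},{"dp":[0,0,-0.15],"delta_rot":[0,0,0]},{"dp":[0,0,-0.15],"delta_rot":[0,0,0]}]' 0 50
python3 - <<'E'
from h import *
from bench import status,vision
f=vision.grab_frame('wrist'); save(f,'held2.png'); import pickle; pickle.dump(f,open('held2.pkl','wb'))
cv2.imwrite('pics/held2c.png',f['img'][150:450,170:470])
E
python3 place.py -.04 .078 -.0035
```

```text
clock: 10.5
tcp_pos: [0.6019, -0.2872, 0.0124]
orientation: [0.778, 3.041, -0.004]
contact_force: [0.0, -0.1, 1.0]
grip_width: 0.0597
gripper_force: 0.0
clock: 11.62
tcp_pos: [0.6026, -0.2876, 0.1646]
orientation: [0.778, 3.037, -0.005]
contact_force: [-0.2, 1.6, -2.4]
grip_width: 0.0222
gripper_force: 49.4
dp [0.1885 0.1501 0.056 ] rot [-0.1347 -0.3294 -0.7511] deg 47.6
[ 0.50854552 -0.06432775  0.10539895]
```

View pics/held2c.png

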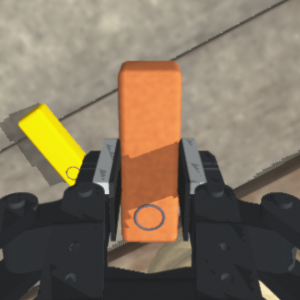

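The short bar is held squarely. In full-image pixels its near top edge is at about (320,220), its far edge at (320,391) and its ring at (320,367).

```bash
python3 - <<'E'
from h import *
from bench import status
import pickle
f=pickle.load(open('held2.pkl','rb')); s=status.get_obs(); R0=R.from_rotvec(s['orientation']).as_matrix()
for uv in [(320,220),(320,391),(289,300),(351,300)]:
    o,d=ray(f,uv); o=R0.T@(o-s['tcp_pos']); d=R0.T@d; print(uv,np.round(o+d*(-.008-o[2])/d[2],4))
E
python3 place.py -.04 .078 0
```

```text
(320, 220) [ 0.0379 -0.0009 -0.008 ]
(320, 391) [-0.0379 -0.0009 -0.008 ]
(289, 300) [ 0.0055 -0.0131 -0.008 ]
(351, 300) [ 0.0055  0.0113 -0.008 ]
dp [0.1862 0.1524 0.0548] rot [-0.1347 -0.3294 -0.7511] deg 47.6
[ 0.51172533 -0.06348761  0.10659602]
```

```bash
python3 -m handwheel '[{"dp":[0.186,0.152,0.03],"delta_rot":[-0.135,-0.329,-0.751]},{"dp":[0.186,0.152,0.03],"delta_rot":[-0.135,-0.329,-0.751]},{"dp":[0.186,0.152,0.03],"delta_rot":[-0.135,-0.329,-0.751]},{"dp":[0.186,0.152,0.03],"delta_rot":[-0.135,-0.329,-0.751]},{"dp":[0.186,0.152,0.03],"delta_rot":[-0.135,-0.329,-0.751]},{"dp":[0.186,0.152,0.055],"delta_rot":[-0.135,-0.329,-0.751]},{"dp":[0.186,0.152,0.055],"delta_rot":[-0.135,-0.329,-0.751]},{"dp":[0.186,0.152,0.055],"delta_rot":[-0.135,-0.329,-0.751]}]'
python3 place.py -.04 .0215 0
```

```text
clock: 12.68
tcp_pos: [0.5107, -0.064, 0.1052]
orientation: [-0.359, 2.776, 0.065]
contact_force: [-0.1, 0.6, -0.4]
grip_width: 0.0219
gripper_force: 49.4
dp [-0.0018  0.0001  0.0556] rot [ 0.0011 -0.004  -0.0012] deg 0.2
[ 0.53040836 -0.05855134  0.05350339]
```

```bash
python3 -m handwheel '[{"dp":[-0.0018,0,0.025],"delta_rot":[0,-0.004,-0.001]},{"dp":[-0.0018,0,0.042],"delta_rot":[0,-0.004,-0.001]},{"dp":[-0.0018,0,0.05],"delta_rot":[0,-0.004,-0.001]},{"dp":[-0.0018,0,0.054],"delta_rot":[0,-0.004,-0.001]},{"dp":[-0.0018,0,0.056],"delta_rot":[0,-0.004,-0.001]},{"dp":[-0.0018,0,0.057],"delta_rot":[0,-0.004,-0.001]},{"dp":[-0.0018,0,0.057],"delta_rot":[0,-0.004,-0.001]}]'
python3 place.py -.04 .0195 0
```

```text
clock: 13.55
tcp_pos: [0.5314, -0.0581, 0.0526]
orientation: [-0.361, 2.77, 0.065]
contact_force: [-0.6, -0.1, -0.2]
grip_width: 0.0225
gripper_force: 49.4
dp [ 0.0007 -0.0002  0.0008] rot [0.0013 0.0015 0.0006] deg 0.1
[ 0.53106971 -0.0583766   0.05162401]
```

```bash
python3 -m handwheel '[{"dp":[0.0007,0,0.001],"delta_rot":[0,0,0]},{"dp":[0.0007,0,0.001],"delta_rot":[0,0,0]}]'
python3 -m handwheel '[{"dp":[0,0,0],"delta_rot":[0,0,0]},{"dp":[0,0,0],"delta_rot":[0,0,0]},{"dp":[0,0,0],"delta_rot":[0,0,0]},{"dp":[0,0,-0.03],"delta_rot":[0,0,0]},{"dp":[0,0,-0.09],"delta_rot":[0,0,0]},{"dp":[0,0,-0.14],"delta_rot":[0,0,0]},{"dp":[0,0,-0.14],"delta_rot":[0,0,0]}]' 0.55
cat > bars.py <<'E'
from h import *
from bench import vision
import pickle
np.set_printoptions(precision=4,suppress=True)
f=vision.grab_frame('wrist'); pickle.dump(f,open('w3.pkl','wb'))
B=np.array([.5273,-.0180,.0333]); Rb=bedR(np.radians(14.8))
for lx,y in ((.11,.04),(.076,-.04)):
    mod=lambda q:(box(lx,.024,.02)@R.from_euler('z',q[2]).as_matrix().T+[q[0],q[1],q[3] if len(q)>3 else .008])@Rb.T+B
    p=proj(f,mod([0,y,0])); r=[int(v) for v in np.clip(np.r_[p.min(0)-15,p.max(0)+15],0,640)]
    m=mask(f,(0,110,50),(14,255,255),r); print(r)
    for q0,st in (([0,y,0],[.006,.004,.05]),([0,y,0,.008],[.006,.004,.05,.003])):
        q,c=fit([(f,m)],mod,q0,st); print(lx,q,round(c,3))
E
python3 bars.py
python3 - <<'E'
from h import *
go([.479,.309,.30],down(np.radians(104.8)))
E
```

```text
clock: 13.8
tcp_pos: [0.5309, -0.0582, 0.0512]
orientation: [-0.361, 2.77, 0.066]
contact_force: [0.5, -0.6, -0.2]
grip_width: 0.0224
gripper_force: 49.4
clock: 14.68
tcp_pos: [0.4857, -0.0702, 0.1857]
orientation: [-0.362, 2.764, 0.068]
contact_force: [0.3, 1.0, 0.4]
grip_width: 0.0471
gripper_force: 0.0
[384, 131, 462, 305]
0.11 [-0.0015  0.0408  0.0283] 0.13
0.11 [ 0.0001  0.0453 -0.0011 -0.0074] 0.07
[286, 153, 350, 285]
0.076 [-0.0026 -0.0398  0.0084] 0.091
0.076 [-0.0009 -0.0397  0.0003 -0.0031] 0.034
dp [-0.1258  0.3677 -0.0758] rot [0.003  0.3547 0.0023] deg 20.3
```

```bash
python3 -m handwheel '[{"dp":[-0.126,0.368,-0.076],"delta_rot":[0,0.355,0]},{"dp":[-0.126,0.368,-0.076],"delta_rot":[0,0.355,0]},{"dp":[-0.126,0.368,-0.076],"delta_rot":[0,0.355,0]},{"dp":[-0.126,0.368,-0.076],"delta_rot":[0,0.355,0]},{"dp":[-0.126,0.368,-0.076],"delta_rot":[0,0.355,0]},{"dp":[-0.126,0.368,-0.076],"delta_rot":[0,0.355,0]},{"dp":[-0.126,0.368,-0.076],"delta_rot":[0,0.355,0]},{"dp":[-0.126,0.368,-0.076],"delta_rot":[0,0.355,0]},{"dp":[-0.126,0.368,-0.076],"delta_rot":[0,0.355,0]},{"dp":[-0.126,0.368,-0.076],"delta_rot":[0,0.355,0]}]' 0.75 70
python3 - <<'E'
from h import *
from bench import vision
import pickle
f=vision.grab_frame('wrist'); pickle.dump(f,open('g1.pkl','wb')); save(f,'g1.png')
print(proj(f,[[.478,.309,z] for z in (.136,.066,.06,0)]).round(1))
g=cv2.cvtColor(f['img'],cv2.COLOR_BGR2HSV); u,v=proj(f,[[.478,.309,.136]])[0].astype(int)
for r in range(v-36,v+80,5): print(r,' '.join('%d/%d/%d'%tuple(g[r,c]) for c in range(u-32,u+33,8)))
E
```

```text
clock: 15.98
tcp_pos: [0.4796, 0.3069, 0.2968]
orientation: [0.401, -3.109, -0.0]
contact_force: [-0.1, 0.3, -1.3]
grip_width: 0.0643
gripper_force: 0.0
[[322.1 218.4]
 [321.5 202.3]
 [321.5 201.1]
 [321.1 191.5]]
182 12/148/102 11/148/102 11/149/101 11/161/146 11/157/146 11/160/147 11/161/150 11/158/152 11/157/154
187 12/151/101 11/144/99 11/146/101 11/140/102 45/3/152 11/153/150 11/156/152 11/159/149 11/160/147
192 11/145/107 11/150/107 11/150/107 75/9/162 23/8/130 83/4/229 11/157/146 11/160/148 11/157/149
197 11/146/108 11/150/109 11/129/111 15/8/125 20/6/125 12/8/158 11/158/155 11/156/150 11/157/146
202 11/145/104 11/150/104 11/76/114 120/6/83 18/9/144 120/4/119 11/146/112 11/160/163 11/160/161
207 11/145/104 11/145/104 11/136/107 30/3/76 110/13/59 15/6/86 11/146/108 12/148/107 11/158/152
212 11/161/157 12/154/124 11/147/106 90/5/55 110/13/57 105/9/58 11/147/106 11/149/106 11/136/107
217 11/156/149 11/156/152 11/147/116 120/9/55 120/9/54 120/14/56 11/147/109 11/149/108 12/89/109
222 11/158/150 11/157/153 11/161/155 90/10/53 90/5/54 105/18/56 11/152/106 11/145/107 15/55/129
227 11
[... 708 characters left out ...]
179 20/34/171 20/34/179 20/34/175 20/31/188
267 20/32/120 22/36/178 20/34/182 21/32/183 20/33/178 19/34/179 20/31/179 19/34/179 18/35/183
272 20/33/170 21/30/120 20/31/174 20/31/174 20/32/176 19/32/177 19/32/177 19/34/178 20/34/179
277 20/34/188 20/32/120 19/34/128 20/33/183 21/32/185 19/30/184 20/32/169 20/33/180 19/34/179
282 20/28/111 20/32/165 20/35/109 21/33/162 20/33/186 20/32/177 21/32/184 20/30/186 21/32/184
287 20/31/172 20/28/109 21/33/161 18/30/109 21/34/180 18/34/166 20/33/178 18/35/168 20/33/176
292 17/42/170 19/44/110 18/29/104 19/30/120 20/29/104 20/33/160 20/31/175 20/31/171 20/29/178
297 19/42/172 18/41/166 16/41/161 17/40/102 18/38/88 19/32/137 21/31/156 17/29/166 17/32/168
```

Color separates cleanly: the gauge is unsaturated and the cap is V<60. I'll fit the gauge and stand from masks.

Run:
```python
from h import *
import pickle
np.set_printoptions(precision=4,suppress=True)
f=pickle.load(open('g1.pkl','rb'))
m=cv2.inRange(cv2.cvtColor(f['img'],cv2.COLOR_BGR2HSV),(0,0,0),(180,25,255)); z=np.zeros_like(m); z[175:240,295:350]=m[175:240,295:350]
n,l,s,c=cv2.connectedComponentsWithStats(z); k=1+np.argmax(s[1:,4]); z=np.uint8(l==k)*255; print(s[k])
z=cv2.morphologyEx(z,cv2.MORPH_CLOSE,np.ones((5,5),np.uint8))
t=np.linspace(0,2*np.pi,40,endpoint=False)
ring=lambda r,zz:np.column_stack([r*np.cos(t),r*np.sin(t),0*t+zz])
cyl=np.vstack([ring(.015,.06),ring(.015,.066),ring(.012,.066),ring(.012,.136)])
print(fit([(f,z)],lambda q:cyl+[q[0],q[1],0],[.478,.309],[.005,.005]))
# stand
sm=mask(f,(5,60,40),(16,255,255),(240,120,400,260)); 
print(fit([(f,sm)],lambda q:box(.07,.07,.06)@R.from_euler('z',q[2]).as_matrix().T+[q[0],q[1],0],[.478,.309,.15],[.005,.005,.1]))
e=f['img'].copy()
```

```text
[ 307  187   30   44 1042]
(array([0.4754, 0.3084]), np.float64(0.21131770715949216))
(array([0.478 , 0.3088, 0.1399]), np.float64(0.02488453242690818))
```

Run:
```python
from h import *
go([.4778,.3088,.15],down(np.radians(104.8))); go([.4778,.3088,.0725],down(np.radians(104.8)))
```

```text
dp [0.0005 0.002  0.1472] rot [ 0.0012 -0.0058 -0.0014] deg 0.4
dp [0.     0.002  0.2247] rot [ 0.0012 -0.0058 -0.0014] deg 0.4
```

```bash
python3 -m handwheel '[{"dp":[0.0003,0.002,0.06],"delta_rot":[0.001,-0.006,-0.001]},{"dp":[0.0003,0.002,0.11],"delta_rot":[0.001,-0.006,-0.001]},{"dp":[0.0003,0.002,0.14],"delta_rot":[0.001,-0.006,-0.001]},{"dp":[0.0003,0.002,0.147],"delta_rot":[0.001,-0.006,-0.001]},{"dp":[0.0003,0.002,0.147],"delta_rot":[0.001,-0.006,-0.001]},{"dp":[0.0003,0.002,0.147],"delta_rot":[0.001,-0.006,-0.001]}]'
python3 - <<'E'
from h import *
from bench import vision
import pickle
np.set_printoptions(precision=4,suppress=True)
go([.4778,.3088,.0725],down(np.radians(104.8)))
f=vision.grab_frame('wrist'); pickle.dump(f,open('g2.pkl','wb')); save(f,'g2.png')
sm=mask(f,(5,60,40),(16,255,255),(150,60,480,330)); 
print(fit([(f,sm)],lambda q:box(.07,.07,.06)@R.from_euler('z',q[2]).as_matrix().T+[q[0],q[1],0],[.478,.309,.15],[.005,.005,.1]))
v=cv2.cvtColor(f['img'],cv2.COLOR_BGR2HSV); d=cv2.inRange(v,(0,0,0),(180,30,75)); 
p=proj(f,[[.478,.3088,.136]])[0]; print(p)
n,l,s,c=cv2.connectedComponentsWithStats(d); 
for i in range(1,n):
    if s[i,4]>150 and s[i,1]<330: print(s[i],c[i])
E
```

```text
clock: 16.77
tcp_pos: [0.479, 0.3108, 0.1523]
orientation: [-0.407, 3.112, 0.003]
contact_force: [1.9, -1.3, 0.2]
grip_width: 0.0637
gripper_force: 0.0
dp [ 0.002  -0.0017  0.0798] rot [0.0016 0.0038 0.0015] deg 0.2
(array([0.4783, 0.309 , 0.1418]), np.float64(0.34838682039607355))
[315.5214 290.0568]
[ 293  264   47   48 1761] [315.6275 287.4231]
[    0   295   640   185 58018] [319.242  418.8638]
```

```bash
python3 -m handwheel '[{"dp":[0.0015,-0.0015,0.03],"delta_rot":[0.001,0.003,0]},{"dp":[0.0015,-0.0015,0.055],"delta_rot":[0.001,0.003,0]},{"dp":[0.0015,-0.0015,0.072],"delta_rot":[0.001,0.003,0]},{"dp":[0.0015,-0.0015,0.079],"delta_rot":[0.001,0.003,0]},{"dp":[0.0015,-0.0015,0.079],"delta_rot":[0.001,0.003,0]}]'
```

```text
clock: 17.45
tcp_pos: [0.4773, 0.3087, 0.072]
orientation: [0.407, -3.114, 0.001]
contact_force: [-0.5, 0.1, -0.5]
grip_width: 0.0641
gripper_force: 0.0
```

```bash
python3 -m handwheel '[{"dp":[0,0,0],"delta_rot":[0,0,0]},{"dp":[0,0,0],"delta_rot":[0,0,0]},{"dp":[0,0,0],"delta_rot":[0,0,0]},{"dp":[0,0,0],"delta_rot":[0,0,0]},{"dp":[0,0,0],"delta_rot":[0,0,0]}]' 0 70
```

```text
clock: 18.08
tcp_pos: [0.4774, 0.3089, 0.0726]
orientation: [0.407, -3.114, 0.0]
contact_force: [-2.0, -0.5, 6.1]
grip_width: 0.0226
gripper_force: 66.5
```

```bash
python3 -m handwheel '[{"dp":[0,0,-0.015],"delta_rot":[0,0,0]},{"dp":[0,0,-0.035],"delta_rot":[0,0,0]},{"dp":[0,0,-0.06],"delta_rot":[0,0,0]},{"dp":[0,0,-0.1],"delta_rot":[0,0,0]},{"dp":[0,0,-0.13],"delta_rot":[0,0,0]},{"dp":[0,0,-0.13],"delta_rot":[0,0,0]}]'
cat > gp.py <<'E'
from h import *
import sys
# target: gauge tip at bed point (x,y), tip height above bed underside h; tip = TCP + L along tool z, offset (ox,oy) tool axes
x,y,h,L=map(float,sys.argv[1:5]); ox,oy=map(float,sys.argv[5:7]) if len(sys.argv)>5 else (0,0)
B=np.array([.5273,-.0180,.0333]); Rb=bedR(np.radians(14.8)); Rt=Rb@np.diag([-1,1,-1.])
t=B+Rb@[x,y,h]; p=t-Rt@[ox,oy,L]; print(p); go(p,Rt)
E
python3 - <<'E'
from h import *
from bench import vision,status
import pickle
for n in ('side','wrist'):
    f=vision.grab_frame(n); pickle.dump(f,open(n+'g.pkl','wb')); save(f,n+'g.png')
    s=status.get_obs(); R0=R.from_rotvec(s['orientation']).as_matrix()
    print(n,proj(f,[s['tcp_pos']+R0@[0,0,d] for d in (-.065,0,.005,.011,.041,.056)]).round(1).tolist())
E
python3 gp.py .024 .04 .078 .056
```

```text
clock: 18.82
tcp_pos: [0.4787, 0.3094, 0.2051]
orientation: [-0.407, 3.112, 0.004]
contact_force: [0.4, 0.2, -2.0]
grip_width: 0.0229
gripper_force: 66.6
side [[259.2, 104.2], [260.7, 129.2], [260.8, 131.0], [261.0, 133.3], [261.7, 144.3], [262.0, 149.7]]
wrist [[319.1, 420.8], [318.9, 306.6], [318.9, 301.3], [318.9, 295.3], [318.9, 270.5], [318.9, 260.6]]
[0.49457638 0.01472665 0.16742729]
dp [ 0.0584 -0.2886  0.0348] rot [ 2.000e-04 -3.507e-01  2.000e-03] deg 20.1
```

```bash
python3 -m handwheel '[{"dp":[0.058,-0.289,0.035],"delta_rot":[0,-0.351,0.002]},{"dp":[0.058,-0.289,0.035],"delta_rot":[0,-0.351,0.002]},{"dp":[0.058,-0.289,0.035],"delta_rot":[0,-0.351,0.002]},{"dp":[0.058,-0.289,0.035],"delta_rot":[0,-0.351,0.002]},{"dp":[0.058,-0.289,0.035],"delta_rot":[0,-0.351,0.002]},{"dp":[0.058,-0.289,0.035],"delta_rot":[0,-0.351,0.002]},{"dp":[0.058,-0.289,0.035],"delta_rot":[0,-0.351,0.002]},{"dp":[0.058,-0.289,0.035],"delta_rot":[0,-0.351,0.002]}]'
python3 gp.py .024 .04 .045 .056
```

```text
clock: 19.92
tcp_pos: [0.4952, 0.0161, 0.1668]
orientation: [-0.364, 2.771, 0.063]
contact_force: [-0.5, 0.4, -0.7]
grip_width: 0.0227
gripper_force: 66.8
[0.50548859 0.01760978 0.13641744]
dp [ 0.0006 -0.0012  0.0321] rot [ 0.0005 -0.0006  0.0028] deg 0.2
```

```bash
python3 -m handwheel '[{"dp":[0.0006,-0.001,0.015],"delta_rot":[0,0,0.003]},{"dp":[0.0006,-0.001,0.027],"delta_rot":[0,0,0.003]},{"dp":[0.0006,-0.001,0.032],"delta_rot":[0,0,0.003]},{"dp":[0.0006,-0.001,0.032],"delta_rot":[0,0,0.003]}]'
python3 - <<'E'
from h import *
from bench import vision,status
import pickle
np.set_printoptions(precision=4,suppress=True)
B=np.array([.5273,-.0180,.0333]); Rb=bedR(np.radians(14.8))
f=pickle.load(open('post.pkl','rb'))
def bed(f,uv,h):
    o,d=ray(f,uv); o=Rb.T@(o-B); d=Rb.T@d; return o+d*(h-o[2])/d[2]
for uv in [(319,268),(302,230),(338,230),(320,155),(320,307)]: print(uv,bed(f,uv,.028))
f=vision.grab_frame('wrist'); g=vision.grab_frame('side')
s=status.get_obs(); R0=R.from_rotvec(s['orientation']).as_matrix()
pts=[s['tcp_pos']+R0@[0,0,.056],B+Rb@[.024,.04,.028]]
for n,h in (('w',f),('s',g)):
    p=proj(h,pts); print(n,p); 
def crop(h,c,w,hh,s): x,y=int(c[0]-w/2),int(c[1]-hh/2); print(x,y); return cv2.resize(h['img'][y:y+hh,x:x+w],None,fx=s,fy=s,interpolation=cv2.INTER_CUBIC)
a=crop(f,(320,270),160,240,2.5); b=crop(g,proj(g,pts)[0],80,120,5)
cv2.imwrite('pics/chk.png',np.hstack([a,b])); pickle.dump((f,g,s),open('chk.pkl','wb')); print(s['tcp_pos'],s['orientation'])
E
```

```text
clock: 20.42
tcp_pos: [0.5056, 0.017, 0.1366]
orientation: [-0.358, 2.772, 0.064]
contact_force: [0.3, -0.5, -1.5]
grip_width: 0.0226
gripper_force: 66.9
(319, 268) [0.0215 0.0409 0.028 ]
(302, 230) [-0.0063  0.0293  0.028 ]
(338, 230) [-0.0063  0.0539  0.028 ]
(320, 155) [-0.0569  0.0415  0.028 ]
(320, 307) [0.052  0.0417 0.028 ]
w [[318.5644 263.1849]
 [320.4466 252.3662]]
s [[328.7633 220.7581]
 [330.2194 225.8401]]
240 150
288 160
[0.5058 0.0166 0.1371] [-0.3568  2.7712  0.0639]
```

View pics/chk.png

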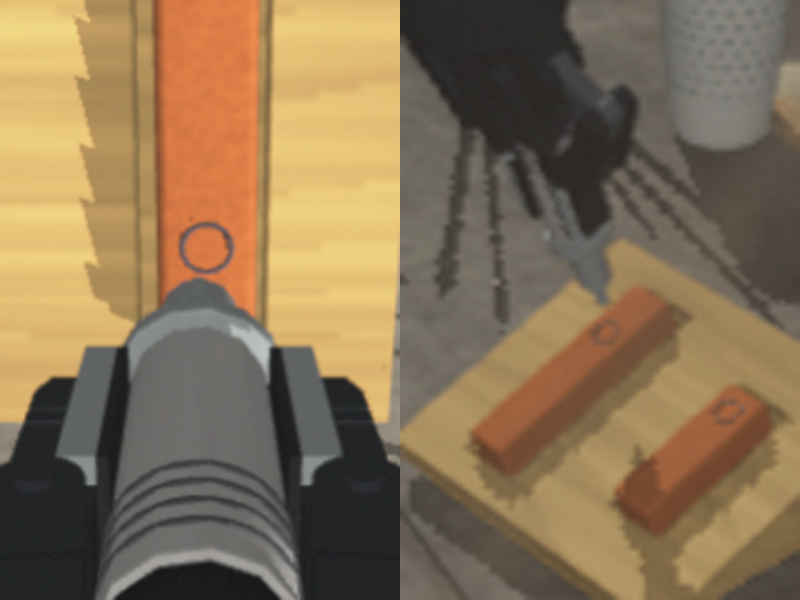

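The left half shows the tip at about (319,262) and the ring at about (322.4,248.8) in wrist pixels. The right half shows both bars flat in their rows, ring up, with the tip at (329.4,220) and the ring at (329,226.4) in side pixels. I'll triangulate both.

Run:
```python
from h import *
from scipy.optimize import least_squares
import pickle
np.set_printoptions(precision=4,suppress=True)
B=np.array([.5273,-.0180,.0333]); Rb=bedR(np.radians(14.8))
f,g,s=pickle.load(open('chk.pkl','rb')); R0=R.from_rotvec(s['orientation']).as_matrix()
o=lambda P:Rb.T@(P-B)
def bed(f,uv,h):
    a,d=ray(f,uv); a=Rb.T@(a-B); d=Rb.T@d; return a+d*(h-a[2])/d[2]
print('ring w',bed(f,(322.4,248.8),.028),'s',bed(g,(329,226.4),.028))
tri=lambda w,sd:o(least_squares(lambda P:np.r_[proj(f,P)[0]-w,(proj(g,P)[0]-sd)],B+Rb@[.024,.04,.03],x_scale=.01).x)
print('ring tri',tri((322.4,248.8),(329,226.4)),'tip tri',tri((319.2,262),(329.4,220)))
print('tip nominal',o(s['tcp_pos']+R0@[0,0,.056]),'tip w at that h',bed(f,(319.2,262),o(s['tcp_pos']+R0@[0,0,.056])[2]))
print('axis err deg',np.degrees(R.from_matrix((Rb@np.diag([-1,1,-1])).T@R0).as_rotvec()))
```

```text
ring w [0.0218 0.0412 0.028 ] s [0.0212 0.0412 0.028 ]
ring tri [0.0217 0.0412 0.0281] tip tri [0.024  0.0392 0.0453]
tip nominal [0.0244 0.0389 0.0456] tip w at that h [0.0237 0.0393 0.0456]
axis err deg [ 0.0076 -0.038   0.1248]
```

```bash
python3 -m handwheel '[{"dp":[0.0022,0.0021,0.005],"delta_rot":[0,0,0]},{"dp":[0.0022,0.0021,0.01],"delta_rot":[0,0,0]},{"dp":[0.0022,0.0021,0.014],"delta_rot":[0,0,0]},{"dp":[0.0022,0.0021,0.014],"delta_rot":[0,0,0]},{"dp":[0.0022,0.0021,0.014],"delta_rot":[0,0,0]}]'
cat > tip.py <<'E'
from h import *
from bench import status,vision
np.set_printoptions(precision=4,suppress=True)
B=np.array([.5273,-.0180,.0333]); Rb=bedR(np.radians(14.8)); S=[]
for i in range(5): S.append(status.get_obs()); vision.grab_frame('top')
S.append(status.get_obs())
p=np.mean([s['tcp_pos'] for s in S],0); F=np.mean([s['contact_force'] for s in S],0); R0=R.from_rotvec(S[-1]['orientation']).as_matrix()
print('tip(out) bed',Rb.T@(p+R0@[0,0,.056]-B),'F bed',Rb.T@F,'sd',np.std([Rb.T@s['contact_force'] for s in S],0),S[-1]['clock'])
E
python3 tip.py
```

```text
clock: 21.15
tcp_pos: [0.5079, 0.0187, 0.1229]
orientation: [-0.355, 2.772, 0.063]
contact_force: [0.3, 0.0, -2.3]
grip_width: 0.0224
gripper_force: 66.9
tip(out) bed [0.022  0.0405 0.0315] F bed [-0.4024 -0.4371 -1.3683] sd [0.406  0.6635 0.8959] 21.4
```

```bash
python3 -m handwheel '[{"dp":[-0.0002,0.0005,0.002],"delta_rot":[0,0,0]},{"dp":[-0.0002,0.0005,0.004],"delta_rot":[0,0,0]},{"dp":[-0.0002,0.0005,0.006],"delta_rot":[0,0,0]},{"dp":[-0.0002,0.0005,0.006],"delta_rot":[0,0,0]}]'
python3 tip.py
```

```text
clock: 21.9
tcp_pos: [0.51, 0.02, 0.1173]
orientation: [-0.356, 2.772, 0.064]
contact_force: [-0.8, 0.2, 0.5]
grip_width: 0.0227
gripper_force: 66.9
tip(out) bed [0.0221 0.0412 0.0254] F bed [-0.3423  0.5945  0.7701] sd [0.2651 0.5914 0.4844] 22.15
```

```bash
python3 -m handwheel '[{"dp":[0,0,0.001],"delta_rot":[0,0,0]},{"dp":[0,0,0.002],"delta_rot":[0,0,0]},{"dp":[0,0,0.0034],"delta_rot":[0,0,0]},{"dp":[0,0,0.0034],"delta_rot":[0,0,0]},{"dp":[0,0,0.0034],"delta_rot":[0,0,0]}]'
python3 tip.py;python3 tip.py
```

```text
clock: 22.78
tcp_pos: [0.5111, 0.0203, 0.1142]
orientation: [-0.356, 2.772, 0.064]
contact_force: [-1.8, -0.3, 2.7]
grip_width: 0.0225
gripper_force: 66.9
tip(out) bed [0.0221 0.0411 0.0221] F bed [-0.3396  0.4809  2.6167] sd [0.6796 0.288  0.3062] 23.025
tip(out) bed [0.0221 0.0411 0.022 ] F bed [-0.1975  1.2884  2.2388] sd [0.6265 0.5358 0.4804] 23.275
```

Run:
```python
from h import *
from bench import vision
import pickle
g0=pickle.load(open('chk.pkl','rb'))[1]; g=vision.grab_frame('side')
for n,(x,y,w,h) in dict(long_low=(300,236,22,24),short=(328,232,40,38)).items():
    a,b=[cv2.cvtColor(i['img'][y:y+h,x:x+w],cv2.COLOR_BGR2GRAY).astype(np.float32) for i in (g0,g)]
    print(n,cv2.phaseCorrelate(a,b),np.abs(a-b).mean())
```

```text
long_low ((0.008288916778029787, 0.03354018103881806), 1.0034070114294689) 0.33901516
short ((-0.131082018498752, 0.14325214065992853), 0.8598485621809959) 2.9269736
```

The bars haven't moved, and force and kinematics agree on about 6 mm of plunger travel. I'm handing in.

```bash
python3 -c "
from bench import r
print(r.hand_in())"
```

```text
the job is handed in; nothing more can be done
None
```

I handed the job in at about 23 s of the 72 s: both bars lie flat in their matching rows, ring up, and the smaller gauge is held square in the long bar's ring with its plunger about half in (5.6 mm by force, 6.1 mm by position); nothing came near the tape, tile or cup, though I took no last look at them.

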